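# Make up the preparation kit and the varnishing kit

### The job

Make up the two kits for the next painters: the wide roll of masking tape and the cork sanding block go into the two-compartment tray; the narrow roll of tape, the small tin of varnish and the brush go into the three-compartment tray. Set each piece into the compartment made for it, flat on the tray's floor (the tin upright), leave both trays flat on the table and let go. Leave the larger tin and the tub of filler standing where they are.

Things in the scene. Friction and masses are not known exactly. Their poses are not given: they have to be found in the camera images.
- two_tray: Loose plywood tray, 246 (x) by 154 mm (y), with two compartments. Origin: centre of its underside, z up. Floor 9 mm up; battens 10 mm wide round and between them rise 10 mm above the floor. Square compartment for the wide roll: 134 by 134 mm inside, centre x -46, y 0 mm. Oblong one for the sanding block: 82 (x) by 134 mm (y), centre x +72, y 0; the block's length lies along y.
- three_tray: Loose plywood tray, 234 (x) by 224 mm (y), with three compartments. Origin: centre of its underside, z up. Floor 9 mm up; battens 10 mm wide rise 10 mm above the floor. Inside sizes (x by y) and centres: long one for the brush (along x, either way), 214 by 74 mm at x 0, y +65; square one for the narrow roll, 120 by 120 mm at x -47, y -42; small one for the tin, 84 by 120 mm at x +65, y -42.
- wide_roll: Wide, nearly new roll of yellow masking tape lying flat: a ring of outer diameter 108 mm, hole 76 mm, so a rim 16 mm thick, 50 mm high, 0.16 to 0.29 kg. Too broad to grip across: grip the rim, one finger in the hole. Origin: centre of its underside, z up.
- narrow_roll: Narrow, half-used roll of the same yellow tape lying flat: outer diameter 94 mm, hole 76 mm, rim 9 mm thick, only 25 mm high, 0.05 to 0.09 kg. Grip the rim, one finger in the hole. Origin: centre of its underside, z up.
- sanding_block: Cork sanding block lying flat, 100 mm (its x) by 60 mm (y) by 40 mm high, about 0.06 kg. Origin: centre of its underside, z up.
- small_tin: Small round steel tin of varnish with white label and pressed lid, diameter 56 mm, 62 mm high, 0.13 to 0.22 kg, upright. Origin: centre of its underside, z up.
- brush: Flat varnish brush lying flat along its x, 190 mm long: pale bristles at +x (36 mm wide), steel ferrule 38 mm wide (x +20 to +50 mm), wooden handle tapering to a 15 mm tail at -x. The thick of the handle, x -32 to +20 mm, is 26 mm wide and 18 mm high: grip it there. Origin: underside, midway along the length, z up; about 0.05 kg.
- big_tin: Larger tin of the same make, diameter 78 mm, 92 mm high, not part of any kit: it stays standing where it is. Origin: centre of its underside, z up.
- filler_tub: White plastic tub of wood filler with a grey lid, diameter 80 mm, 60 mm high, not part of any kit: it stays standing where it is. Origin: centre of its underside, z up.
Things that resemble listed ones, but are neither listed nor needed, are in the scene too. Leave any turquoise look-alike of the narrow_roll alone. What is shaped like the big_tin but blue is not meant.

How it is judged:
By the outcome, as a careful person would: the job done as asked, in the order asked, and still so for the second after the job is handed in, with the robot touching nothing.
It also fails if it takes over 136 s, if anything falls off the work surface, if the arm or the gripper's body presses on something with over 40 N, if the wrist force passes 120 N, or if a joint passes its speed limit or range.

### The arm

A 6-joint arm with a two-finger parallel gripper is mounted at the origin on the work surface. World frame = base frame: x ahead of the robot, y to its left, z up, the work surface at z = 0. Lengths are in m, angles in degrees, forces in N, time in s.
With the tool pointing down it reaches from about 0.35 to 0.875 m from the base axis. Payload 4.2 kg.
Tool frame: the origin (TCP) lies on the centre line of the jaws, within the pads' length; the fingertips stand 17 mm ahead of it and the grasp point (between the pads) lies 2 mm behind it; z points along the fingers, y is the direction in which the jaws open and shut (so a half turn about z gives the same grasp; the last joint's range is limited). The gripper opens to 87 mm and grips with 3 to 60 N. Pads are 19 mm wide; open, the fingers measure 117 mm over their backs; the gripper's body (75 mm by 190 mm) begins 51 mm behind the grasp point.
Start: joints at [14.817, 22.042, 0.453, 0, -68.411, -14.817], TCP at [0.625, 0, 0.24] pointing down, gripper open.
Joint ranges: [-179.83, 179.83], [-69.29, 118.12], [-61.27, 80.66], [-181.25, 117.63], [-171.15, -9.14], [-177.46, 177.46]. Speed limits (degrees/s): [159.86, 159.86, 180, 180, 180, 180].

### API

Orientations are given as a 3x3 rotation matrix whose columns are the frame's x, y, z axes.
In Python, from station import * gives the robot as it stands.
- The arm moves only by the tool play_rows, never from a script. Its argument "targets" is a list that holds one entry, the list of rows, each a list of 5 numbers: the closure, from 0 (fully open) to 1 (shut), then the shift along the world's x, y, z in m, then the turn about the world's z in rad. In form: [[[gripper, x, y, z, twist], ...]]. A call has 1 to 5 rows; each row is the pose to reach, as a shift and turn from the pose commanded when the call began; what a row does not reach only later rows make up. A row lasts 1/12 s, in which the tool goes at most 41.7 mm and 7.16 degrees, less where a joint would pass 70% of its speed; a pose out of reach is approached as far as the arm can. A call with a gripper value outside its range is refused whole. The fingers move at their own pace and stop on an object; the grip force is fixed at half the most. Time passes only in rows, so rows that repeat a pose let the fingers close. It gives the time, the measured TCP pose, the force and the opening at its end, in the units of the state.
- sense(): the state, without advancing time (a new reading comes with each control period).
- capture(name): name is "scene" or "side" or "wrist"; returns the picture (384x512x3 uint8, blue, green, red); there is no depth.
- get_calibration(name): a dict with "camera_matrix" (3x3 intrinsics, pixels), "D" ([k1, k2, p1, p2, k3] as OpenCV has them; the pictures are not rectified), "T" (4x4, takes a point from camera to world coordinates). Camera axes: x right, y up, looking along -z (the intrinsics and any distortion apply to the point x, -y, -z); pixel columns grow to the right and rows downward; lengths in m; the calibration is good to about 2 mm. A picture is of the moment at which its call begins: read the wrist's pose just before it. get_calibration takes no time and is no camera call; for the wrist camera it gives the pose at the moment of the call.
- finish_job(): hands the job in, once; it reports no verdict.
The state is a dict: "time_s": time; "joints": joint angles; "joint_velocities": joint speeds; "effort": joint torques, N m; "tcp_pos": TCP position; "ee_rot": TCP orientation; "wrist_force": force on the tool from outside, world axes, zero at the start; "moment": the same for the moment, N m; "gripper_width": opening from 0.0 (shut) to 1.0 (fully open).
Only numpy, scipy, OpenCV 4.12 (cv2) and the standard library are available. Lean on these libraries where they do the work, as an engineer would, in place of code of your own. Each camera call takes 0.05 s, during which the arm holds its last target. There are 200 camera calls.

## Working session

There is one attempt and no reset: what is moved stays moved. The work goes in short steps, Python scripts to look and compute and a tool call to move; the robot and the scene stay as the last step left them, time stands still between calls to the robot, and variables do not carry over. Pictures are saved under pics/ and viewed, on a budget of 14 in all, crops included, one or two more only if the job needs it, and the job is handed in when it is done.

Besides the shell and the picture viewer there is one more tool, called by a JSON object that holds its "method" and its "body". play_rows: Moves the arm, as the interface text tells. Its arguments: {"type":"object","properties":{"targets":{"type":"array","items":{"type":"array","items":{"type":"array","items":{"type":"number"}}}}},"required":["targets"]}

```bash
ls; mkdir -p pics; python3 - <<'E'
from station import *
import cv2,numpy as np
for n in("scene","side"):
    cv2.imwrite(f"pics/{n}0.png",cv2.resize(capture(n),(800,600)))
    c=get_calibration(n);print(n,np.round(c["camera_matrix"],1).tolist(),c["D"],np.round(c["T"],3).tolist())
s=sense();print(s["time_s"],s["tcp_pos"],np.round(s["ee_rot"],3).tolist(),s["wrist_force"])
c=get_calibration("wrist");print(np.round(c["T"],3).tolist())
E
```

```text
pics
scene [[371.4, 0.0, 256.9], [0.0, 371.4, 189.2], [0.0, 0.0, 1.0]] [-0.00131019  0.          0.          0.          0.        ] [[0.872, -0.379, 0.309, 0.757], [0.489, 0.697, -0.525, -0.51], [-0.016, 0.609, 0.793, 0.795], [0.0, 0.0, 0.0, 1.0]]
side [[373.2, 0.0, 247.8], [0.0, 373.2, 194.1], [0.0, 0.0, 1.0]] [-0.10615762  0.          0.          0.          0.        ] [[0.944, 0.176, -0.279, 0.254], [-0.33, 0.477, -0.815, -0.667], [-0.01, 0.861, 0.508, 0.461], [0.0, 0.0, 0.0, 1.0]]
0.1 [6.24496647e-01 2.84103596e-05 2.38549754e-01] [[-0.0, -1.0, -0.002], [-1.0, 0.0, -0.0], [0.0, 0.002, -1.0]] [ 0.2655558  -0.67183566  0.20673313]
[[-1.0, -0.001, 0.002, 0.626], [0.001, -0.968, -0.252, -0.068], [0.002, -0.252, 0.968, 0.384], [0.0, 0.0, 0.0, 1.0]]
```

View pics/scene0.png

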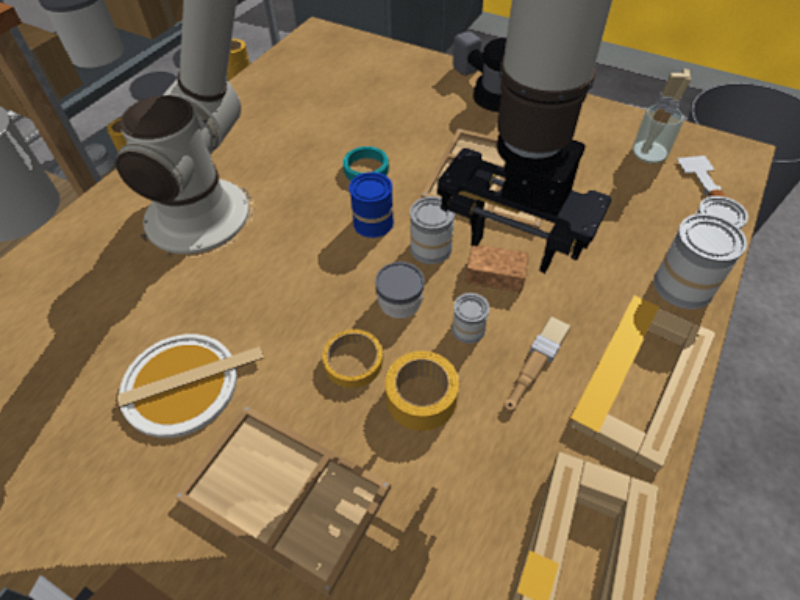

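View pics/side0.png

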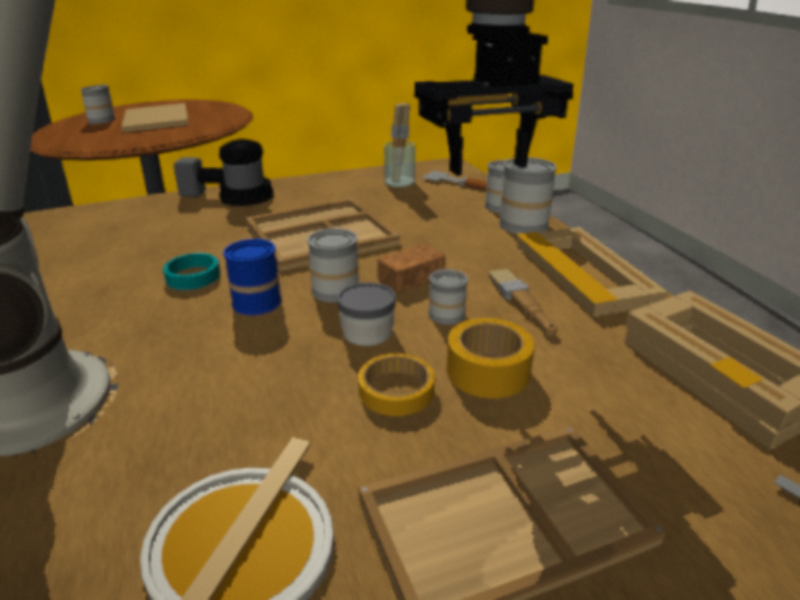

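The scene view shows two_tray at about (285,500), three_tray at (490,180) partly hidden by the gripper, narrow roll (353,357), wide roll (423,385), small tin (471,305), big tin (432,211), tub (400,281), block (498,265) and brush (557,325)–(511,406). The side view agrees with this, with three_tray at (325,235).

```bash
cat > h.py <<'E'
import cv2,numpy as np
from station import *
def ray(c,uv):
    p=cv2.undistortPoints(np.float64([[uv]]),np.array(c["camera_matrix"]),np.array(c["D"]))[0,0]
    T=np.array(c["T"]);return T[:3,3],T[:3,:3]@np.array([p[0],-p[1],-1])
def at(c,uv,z):
    o,d=ray(c,uv);return (o+d*(z-o[2])/d[2])[:2]
def proj(c,P):
    T=np.array(c["T"]);q=(np.atleast_2d(P)-T[:3,3])@T[:3,:3]*[1,-1,-1]
    return cv2.projectPoints(q,np.zeros(3),np.zeros(3),np.array(c["camera_matrix"]),np.array(c["D"]))[0][:,0]
E
python3 - <<'E'
from h import *
S=get_calibration("scene");D=get_calibration("side");k=.64
A={"narrow":((353,355),(397,380),.025),"wide":((423,382),(491,345),.05),"stin":((471,304),(449,281),.062),"btin":((432,211),(333,241),.092),
"blue":((371,188),(252,252),.092),"tub":((400,281),(367,299),.06),"brbr":((557,325),(504,275),.01),"brtail":((511,406),(552,330),.01),
"blk":((500,260),(412,262),.04),"t2a":((180,497),(362,490),.019),"t2b":((247,415),(570,432),.019),"t2c":((387,487),(660,540),.019),"t2d":((328,583),None,.019),
"t3a":(None,(248,220),.019),"t3b":(None,(350,203),.019),"t3c":(None,(400,240),.019),"t3d":(None,(283,268),.019),"t3sc":((457,133),None,.019),
"teal":((366,160),(191,268),.025)}
for n,(a,b,z) in A.items():
    print(n,*[np.round(at(c,np.array(p)*k,z),3) if p else None for c,p in((S,a),(D,b))])
cv2.imwrite("pics/w0.png",cv2.resize(capture("wrist"),(800,600)))
E
```

```text
narrow [ 0.447 -0.138] [ 0.444 -0.144]
wide [ 0.571 -0.14 ] [ 0.566 -0.149]
stin [0.575 0.013] [0.577 0.001]
btin [0.439 0.14 ] [0.44  0.129]
blue [0.317 0.14 ] [0.318 0.134]
tub [0.453 0.001] [ 0.452 -0.004]
brbr [0.703 0.078] [0.713 0.075]
brtail [ 0.694 -0.093] [ 0.696 -0.096]
blk [0.573 0.138] [0.565 0.117]
t2a [ 0.36  -0.435] [ 0.355 -0.288]
t2b [ 0.363 -0.297] [ 0.593 -0.289]
t2c [ 0.596 -0.289] [ 0.589 -0.441]
t2d [ 0.592 -0.426] None
t3a None [0.343 0.446]
t3b None [0.56  0.462]
t3c None [0.593 0.247]
t3d None [0.371 0.211]
t3sc [0.344 0.444] None
teal [0.222 0.27 ] [0.223 0.254]
```

View pics/w0.png

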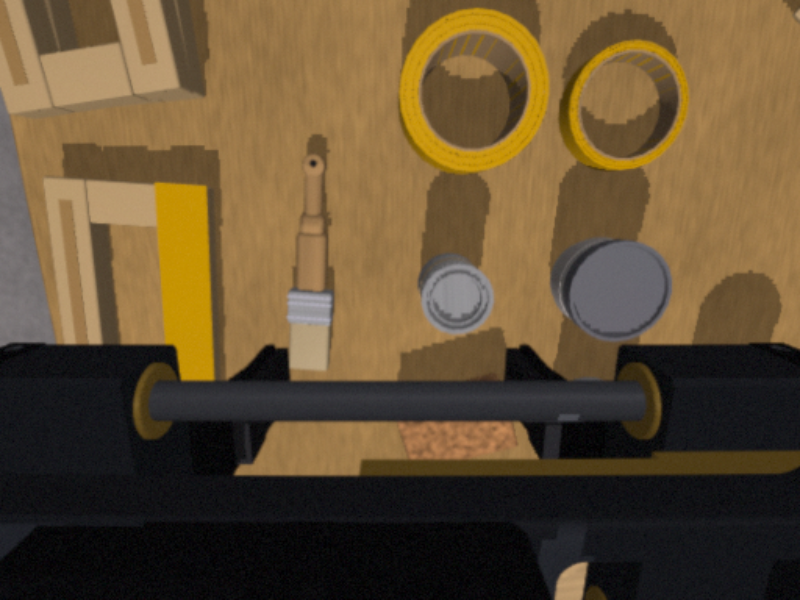

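The wrist view shows the wide roll's rim centred near (474,90), the narrow roll (629,104), small tin lid (457,296), tub lid (616,290) and brush tail (315,155), bristle end (310,370). The block is partly hidden at (458,435).

```bash
python3 - <<'E'
from h import *
W=get_calibration("wrist")
for n,p,z in (("wide",(474,90),.05),("wideL",(400,90),.05),("wideR",(549,90),.05),("narrow",(630,104),.025),("stin",(457,296),.062),("tub",(616,290),.06),("tail",(315,155),.012),("brush fer",(310,307),.01),("br end",(310,370),.006),("blkL",(401,425),.04),("blkR",(517,445),.04),("blkBL",(410,460),.04)):
    print(n,np.round(at(W,np.array(p)*.64,z),3))
E
```

```text
wide [ 0.57 -0.14]
wideL [ 0.623 -0.14 ]
wideR [ 0.517 -0.14 ]
narrow [ 0.445 -0.136]
stin [0.579 0.008]
tub [0.456 0.003]
tail [ 0.692 -0.099]
brush fer [0.703 0.03 ]
br end [0.707 0.092]
blkL [0.621 0.13 ]
blkR [0.517 0.151]
blkBL [0.613 0.166]
```

{"method": "play_rows", "body": {"targets": [[[0,-0.009,-0.141,0,0],[0,-0.009,-0.141,0,0],[0,-0.009,-0.141,0,0],[0,-0.009,-0.141,-0.02,0],[0,-0.009,-0.141,-0.06,0]]]}}

```text
time_s: 0.57
tcp_pos: [0.6188, -0.1453, 0.1843]
ee_rot: [[-0.004, -1.0, 0.012], [-1.0, 0.004, -0.002], [0.002, -0.012, -1.0]]
wrist_force: [1.6, 1.4, 0.4]
gripper_width: 0.998
```

{"method": "play_rows", "body": {"targets": [[[0,0,0,-0.04,0],[0,0,0,-0.07,0],[0,0,0,-0.07,0],[0,0,0,-0.07,0],[0,0,0,-0.07,0]]]}}

```text
time_s: 0.98
tcp_pos: [0.6176, -0.1411, 0.1116]
ee_rot: [[0.001, -1.0, 0.003], [-1.0, -0.001, -0.001], [0.001, -0.003, -1.0]]
wrist_force: [0.4, 0.2, 0.8]
gripper_width: 1.001
```

{"method": "play_rows", "body": {"targets": [[[0,0,0,-0.025,0],[0,0,0,-0.045,0],[0,0,0,-0.06,0],[0,0,0,-0.072,0],[0,0,0,-0.072,0]]]}}

```text
time_s: 1.4
tcp_pos: [0.616, -0.1407, 0.0373]
ee_rot: [[0.0, -1.0, -0.001], [-1.0, -0.0, 0.0], [-0.0, 0.001, -1.0]]
wrist_force: [-0.0, 0.4, -0.2]
gripper_width: 1.004
```

{"method": "play_rows", "body": {"targets": [[[1,0,0,0,0],[1,0,0,0,0],[1,0,0,0,0],[1,0,0,0,0],[1,0,0,0,0]]]}}

```text
time_s: 1.82
tcp_pos: [0.6165, -0.141, 0.0385]
ee_rot: [[0.0, -1.0, 0.002], [-1.0, -0.0, -0.0], [0.0, -0.002, -1.0]]
wrist_force: [0.6, 0.4, -0.5]
gripper_width: 0.704
```

{"method": "play_rows", "body": {"targets": [[[1,0,0,0,0],[1,0,0,0,0],[1,0,0,0,0],[1,0,0,0,0],[1,0,0,0,0]]]}}

```text
time_s: 2.23
tcp_pos: [0.6159, -0.141, 0.0375]
ee_rot: [[-0.0, -1.0, -0.0], [-1.0, 0.0, -0.0], [0.0, 0.0, -1.0]]
wrist_force: [-0.7, 0.3, 0.1]
gripper_width: 0.325
```

{"method": "play_rows", "body": {"targets": [[[1,0,0,0,0],[1,0,0,0,0],[1,0,0,0,0],[1,0,0,0,0],[1,0,0,0,0]]]}}

```text
time_s: 2.65
tcp_pos: [0.6158, -0.1409, 0.0374]
ee_rot: [[0.0, -1.0, -0.001], [-1.0, -0.0, 0.0], [-0.0, 0.001, -1.0]]
wrist_force: [-0.7, 0.1, 0.5]
gripper_width: 0.185
```

{"method": "play_rows", "body": {"targets": [[[1,0,0,0.02,0],[1,0,0,0.045,0],[1,0,0,0.075,0],[1,0,0,0.11,0],[1,0,0,0.11,0]]]}}

```text
time_s: 3.07
tcp_pos: [0.6204, -0.1417, 0.1553]
ee_rot: [[0.002, -1.0, 0.015], [-1.0, -0.002, -0.002], [0.002, -0.015, -1.0]]
wrist_force: [2.0, -0.8, 0.5]
gripper_width: 0.177
```

{"method": "play_rows", "body": {"targets": [[[1,-0.02,-0.015,0,0],[1,-0.05,-0.04,0.02,0],[1,-0.08,-0.065,0.04,0],[1,-0.11,-0.09,0.06,0],[1,-0.141,-0.11,0.08,0]]]}}

```text
time_s: 3.48
tcp_pos: [0.4786, -0.2485, 0.2243]
ee_rot: [[0.0, -1.0, -0.0], [-1.0, -0.0, 0.0], [-0.0, 0.0, -1.0]]
wrist_force: [0.3, -0.4, -1.6]
gripper_width: 0.182
```

{"method": "play_rows", "body": {"targets": [[[1,0,0,0,0],[1,0,0,0,0],[1,0,0,0,0]]]}}

```text
time_s: 3.73
tcp_pos: [0.4798, -0.2475, 0.224]
ee_rot: [[-0.001, -1.0, 0.0], [-1.0, 0.001, 0.001], [-0.001, -0.0, -1.0]]
wrist_force: [0.3, -0.0, -2.4]
gripper_width: 0.182
```

```bash
python3 - <<'E'
from h import *
print(sense()["tcp_pos"]);print(repr(get_calibration("wrist")["T"]))
cv2.imwrite("pics/w1.png",cv2.resize(capture("wrist"),(800,600)))
a=capture("scene");cv2.imwrite("pics/s1.png",cv2.resize(a[70:214,200:392],(800,600),interpolation=cv2.INTER_CUBIC))
E
```

```text
[ 0.4798307  -0.24754829  0.22396303]
array([[-9.99999062e-01, -1.19094812e-03, -6.76046582e-04,
         4.80680828e-01],
       [ 1.32324086e-03, -9.67466260e-01, -2.52996612e-01,
        -3.15951060e-01],
       [-3.52746418e-04, -2.52997269e-01,  9.67466928e-01,
         3.68888539e-01],
       [ 0.00000000e+00,  0.00000000e+00,  0.00000000e+00,
         1.00000000e+00]])
```

View pics/w1.png

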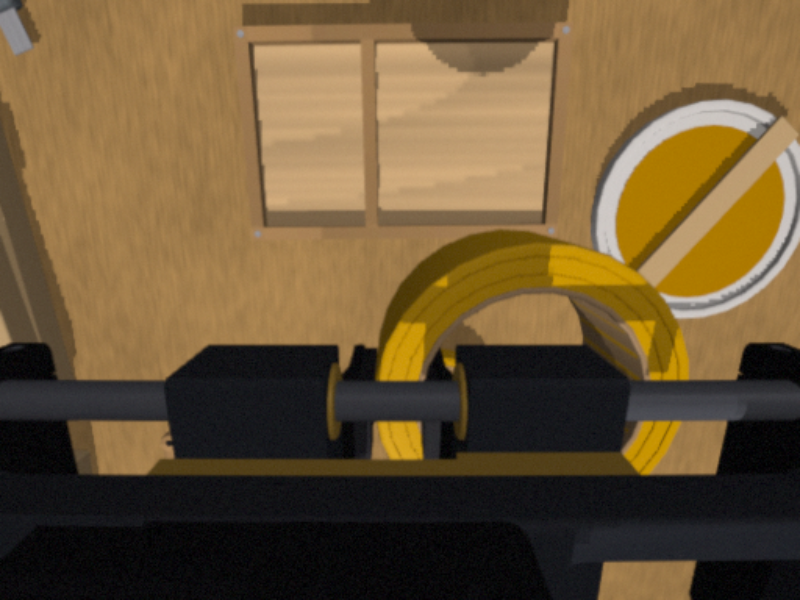

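View pics/s1.png

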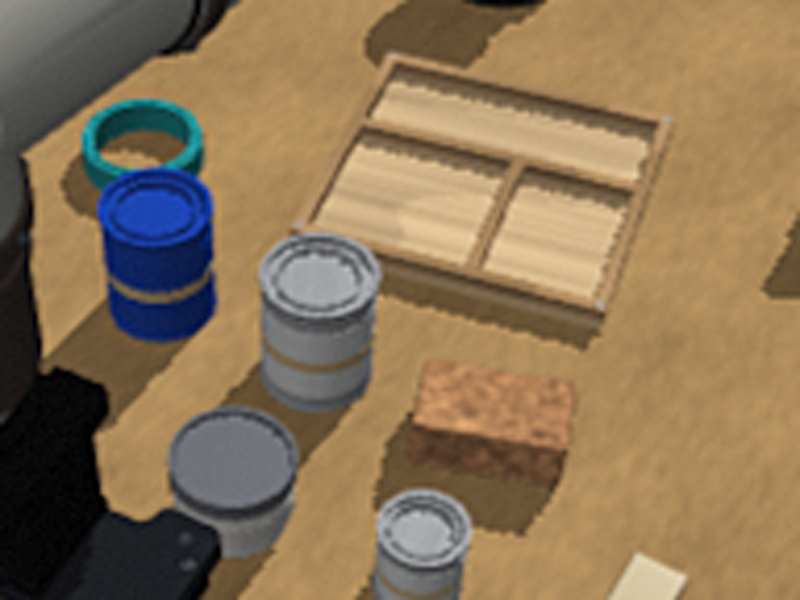

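```bash
python3 - <<'E'
from h import *
W=get_calibration("wrist");S=get_calibration("scene")
def show(n,c,ps,z,f):
    q=np.array([at(c,f(np.array(p)),z) for p in ps]);print(n,np.round(q,3).tolist(),"c",np.round(q.mean(0),4))
    e=np.roll(q,-1,0)-q;print("  len",np.round(np.hypot(*e.T),3),"ang",np.round(np.degrees(np.arctan2(e[:,1],e[:,0])),1))
w=lambda p:p*.64
s=lambda p:p/4.1667+[200,70]
show("two",W,[(241,33),(566,29),(552,231),(257,234)],.019,w)
show("roll held",W,[(380,375),(690,375)],.236,w)
show("three",S,[(392,58),(668,120),(598,305),(300,230)],.019,s)
show("mid3 ends",S,[(368,125),(637,188)],.019,s)
show("divider",S,[(520,163),(478,268)],.019,s)
show("blk",S,[(425,361),(577,379),(570,452),(413,431)],.04,s)
show("stin",S,[(423,530)],.062,s)
show("btin",S,[(320,277)],.092,s)
E
```

```text
two [[0.593, -0.428], [0.359, -0.431], [0.356, -0.286], [0.593, -0.284]] c [ 0.4753 -0.3574]
  len [0.235 0.145 0.237 0.144] ang [-179.3   91.     0.6  -89.8]
roll held [[0.487, -0.257], [0.383, -0.257]] c [ 0.4351 -0.2572]
  len [0.103 0.103] ang [ 1.799e+02 -1.000e-01]
three [[0.346, 0.452], [0.567, 0.483], [0.592, 0.27], [0.375, 0.239]] c [0.47  0.361]
  len [0.223 0.214 0.22  0.215] ang [   7.8  -83.2 -171.9   97.7]
mid3 ends [[0.366, 0.368], [0.574, 0.397]] c [0.4697 0.3829]
  len [0.21 0.21] ang [   8. -172.]
divider [[0.486, 0.383], [0.504, 0.264]] c [0.4954 0.3233]
  len [0.12 0.12] ang [-81.4  98.6]
blk [[0.516, 0.147], [0.609, 0.179], [0.628, 0.12], [0.535, 0.089]] c [0.572  0.1338]
  len [0.099 0.062 0.099 0.061] ang [  19.2  -72.3 -161.5  107.9]
stin [[0.579, 0.006]] c [0.5786 0.0056]
  len [0.] ang [0.]
btin [[0.442, 0.136]] c [0.4424 0.1358]
  len [0.] ang [0.]
```

The wrist view shows two_tray's nails at (241,33), (566,29), (552,231) and (257,234), giving centre (0.475,-0.357) and yaw 0, with the roll held on the right. The scene crop shows three_tray with nails at (392,58), (668,120), (598,305) and (300,230), giving centre (0.470,0.361) and yaw 8°. The block has its top at (425,361)–(570,452), yaw about 19°.

{"method": "play_rows", "body": {"targets": [[[1,-0.001,-0.03,0,0],[1,-0.003,-0.065,0,0],[1,-0.005,-0.095,-0.01,0],[1,-0.005,-0.11,-0.03,0],[1,-0.005,-0.11,-0.05,0]]]}}

```text
time_s: 4.25
tcp_pos: [0.4761, -0.3599, 0.1726]
ee_rot: [[-0.002, -1.0, 0.0], [-1.0, 0.002, -0.001], [0.001, -0.0, -1.0]]
wrist_force: [0.4, 0.4, -2.5]
gripper_width: 0.185
```

{"method": "play_rows", "body": {"targets": [[[1,0,0,-0.03,0],[1,0,0,-0.06,0],[1,0,0,-0.08,0],[1,0,0,-0.085,0],[1,0,0,-0.085,0]]]}}

```text
time_s: 4.67
tcp_pos: [0.4745, -0.3566, 0.0865]
ee_rot: [[0.001, -1.0, -0.005], [-1.0, -0.001, 0.002], [-0.002, 0.005, -1.0]]
wrist_force: [0.1, 0.4, -2.1]
gripper_width: 0.187
```

{"method": "play_rows", "body": {"targets": [[[1,0,0,-0.01,0],[1,0,0,-0.018,0],[1,0,0,-0.024,0],[1,0,0,-0.028,0],[1,0,0,-0.028,0]]]}}

```text
time_s: 5.08
tcp_pos: [0.4746, -0.3574, 0.0606]
ee_rot: [[-0.0, -1.0, -0.001], [-1.0, 0.0, 0.001], [-0.001, 0.001, -1.0]]
wrist_force: [-0.5, -0.1, -2.1]
gripper_width: 0.183
```

{"method": "play_rows", "body": {"targets": [[[1,0,0,-0.008,0],[1,0,0,-0.012,0],[1,0,0,-0.0135,0],[1,0,0,-0.0135,0],[0.5,0,0,-0.0135,0]]]}}

```text
time_s: 5.5
tcp_pos: [0.4751, -0.3577, 0.0479]
ee_rot: [[0.0, -1.0, -0.0], [-1.0, -0.0, -0.0], [0.0, 0.0, -1.0]]
wrist_force: [0.1, -0.1, 0.3]
gripper_width: 0.208
```

{"method": "play_rows", "body": {"targets": [[[0.5,0,0,0,0],[0.5,0,0,0,0],[0.5,0,0,0,0],[0.5,0,0,0,0],[0.5,0,0,0,0]]]}}

```text
time_s: 5.92
tcp_pos: [0.4752, -0.3577, 0.0481]
ee_rot: [[0.0, -1.0, 0.0], [-1.0, -0.0, -0.0], [0.0, -0.0, -1.0]]
wrist_force: [-0.1, -0.5, -0.8]
gripper_width: 0.482
```

{"method": "play_rows", "body": {"targets": [[[0.5,0,0,0.015,0],[0.5,0,0,0.04,0],[0.2,0,0,0.075,0],[0,0,0,0.115,0],[0,0,0.01,0.15,0]]]}}

```text
time_s: 6.33
tcp_pos: [0.4751, -0.3487, 0.2]
ee_rot: [[-0.001, -1.0, 0.001], [-1.0, 0.001, -0.001], [0.001, -0.001, -1.0]]
wrist_force: [1.9, 0.1, -0.2]
gripper_width: 0.643
```

```bash
python3 - <<'E'
from h import *
print(sense()["tcp_pos"])
a=capture("side")[250:384,200:440];b=capture("wrist")
cv2.imwrite("pics/p2.png",np.vstack([cv2.resize(a,(520,290)),cv2.resize(b[:240],(520,244))]))
E
```

```text
[ 0.47508527 -0.34865819  0.20001803]
```

View pics/p2.png

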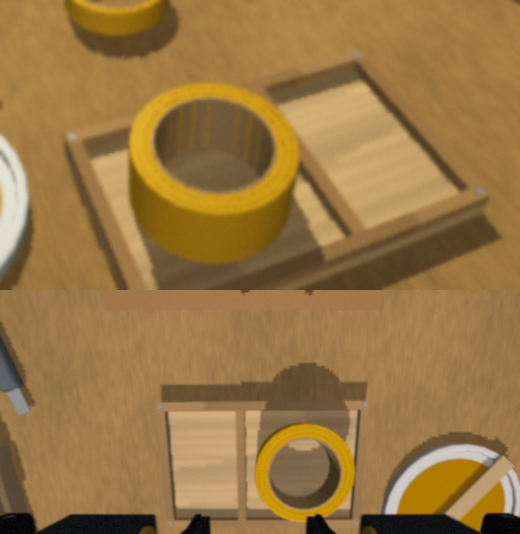

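The wide roll sits flat in the square compartment, in the side view at (215,165) and in the wrist view at (305,472). Next is the sanding block.

{"method": "play_rows", "body": {"targets": [[[0,0.005,0.025,0,-0.11],[0,0.013,0.065,0,-0.23],[0,0.021,0.105,0,-0.35],[0,0.029,0.145,0,-0.47],[0,0.037,0.185,0,-0.59]]]}}

```text
time_s: 6.85
tcp_pos: [0.5096, -0.1731, 0.1976]
ee_rot: [[-0.536, -0.844, -0.0], [-0.844, 0.536, 0.0], [-0.0, 0.0, -1.0]]
wrist_force: [1.2, 0.3, 0.7]
gripper_width: 0.991
```

{"method": "play_rows", "body": {"targets": [[[0,0.008,0.04,0,-0.12],[0,0.016,0.08,0,-0.24],[0,0.024,0.12,0,-0.36],[0,0.032,0.16,0,-0.48],[0,0.04,0.2,0,-0.6]]]}}

```text
time_s: 7.27
tcp_pos: [0.547, 0.0139, 0.1976]
ee_rot: [[-0.907, -0.422, -0.0], [-0.422, 0.907, 0.0], [0.0, 0.0, -1.0]]
wrist_force: [0.8, 0.1, 0.1]
gripper_width: 1.0
```

{"method": "play_rows", "body": {"targets": [[[0,0.008,0.04,0,-0.05],[0,0.014,0.07,0,-0.054],[0,0.018,0.09,0,-0.054],[0,0.02,0.098,0,-0.054],[0,0.02,0.098,0,-0.054]]]}}

```text
time_s: 7.68
tcp_pos: [0.5674, 0.1117, 0.1972]
ee_rot: [[-0.925, -0.38, -0.0], [-0.38, 0.925, -0.0], [0.0, 0.0, -1.0]]
wrist_force: [-0.1, -0.7, 0.3]
gripper_width: 0.997
```

```bash
python3 - <<'E'
from h import *
s=sense();print(s["tcp_pos"],np.round(s["ee_rot"],3).tolist(),s["joints"])
cv2.imwrite("pics/w3.png",cv2.resize(capture("wrist"),(800,600)))
E
```

```text
[0.56739884 0.11166911 0.19720561] [[-0.925, -0.38, -0.0], [-0.38, 0.925, -0.0], [0.0, 0.0, -1.0]] [ 2.71730269e+01  1.94561196e+01 -9.86560915e+00 -5.70091625e-03
 -6.07058895e+01 -9.48204168e+01]
```

View pics/w3.png

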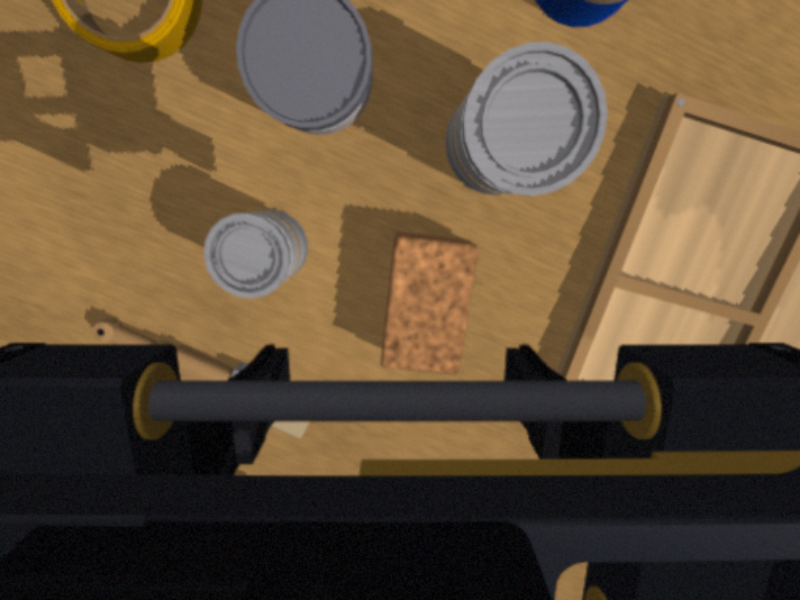

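```bash
python3 - <<'E'
from h import *
W=get_calibration("wrist")
q=np.array([at(W,np.array(p)*.64,.04) for p in [(398,234),(477,243),(461,372),(383,366)]])
e=np.roll(q,-1,0)-q;print(np.round(q,3).tolist(),q.mean(0),np.hypot(*e.T),np.degrees(np.arctan2(e[:,1],e[:,0])))
for n,p,z in(("nail3",(682,100),.019),("stin",(248,255),.062),("btin",(533,118),.092),("divT",(620,278),.019)):print(n,np.round(at(W,np.array(p)*.64,z),3))
print(sense()["tcp_pos"])
E
```

```text
[[0.529, 0.096], [0.514, 0.149], [0.606, 0.179], [0.624, 0.123]] [0.56821342 0.13666053] [0.05552249 0.09722003 0.05903855 0.0989022 ] [ 105.83480268   17.80187536  -72.47696226 -164.25402799]
nail3 [0.37  0.244]
stin [0.577 0.009]
btin [0.439 0.138]
divT [0.497 0.266]
[0.56701358 0.11033151 0.1972504 ]
```

{"method": "play_rows", "body": {"targets": [[[0,0.002,0.02,0,-0.08],[0,0.0025,0.0255,-0.02,-0.08],[0,0.0025,0.0255,-0.055,-0.08],[0,0.0025,0.0255,-0.09,-0.08],[0,0.0025,0.0255,-0.11,-0.08]]]}}

```text
time_s: 8.15
tcp_pos: [0.5675, 0.1331, 0.0845]
ee_rot: [[-0.954, -0.3, -0.005], [-0.3, 0.954, -0.002], [0.005, -0.0, -1.0]]
wrist_force: [-1.5, 0.1, 0.0]
gripper_width: 1.004
```

{"method": "play_rows", "body": {"targets": [[[0,0,0,-0.02,0],[0,0,0,-0.038,0],[0,0,0,-0.05,0],[0,0,0,-0.055,0],[0,0,0,-0.055,0]]]}}

```text
time_s: 8.57
tcp_pos: [0.5689, 0.1338, 0.0317]
ee_rot: [[-0.954, -0.301, -0.003], [-0.301, 0.954, -0.001], [0.003, -0.001, -1.0]]
wrist_force: [-0.4, 0.3, -0.2]
gripper_width: 1.0
```

{"method": "play_rows", "body": {"targets": [[[1,0,0,0,0],[1,0,0,0,0],[1,0,0,0,0],[1,0,0,0,0],[1,0,0,0,0]]]}}

```text
time_s: 8.98
tcp_pos: [0.5701, 0.1358, 0.0335]
ee_rot: [[-0.953, -0.303, 0.001], [-0.303, 0.953, 0.001], [-0.001, 0.0, -1.0]]
wrist_force: [-0.8, 0.8, -0.0]
gripper_width: 0.706
```

{"method": "play_rows", "body": {"targets": [[[1,0,0,0,0],[1,0,0,0,0],[1,0,0,0,0],[1,0,0,0,0],[1,0,0,0,0]]]}}

```text
time_s: 9.4
tcp_pos: [0.5701, 0.1358, 0.0335]
ee_rot: [[-0.953, -0.303, 0.001], [-0.303, 0.953, 0.0], [-0.001, 0.0, -1.0]]
wrist_force: [-1.2, 0.1, 4.8]
gripper_width: 0.687
```

{"method": "play_rows", "body": {"targets": [[[1,0,0,0.015,0],[1,0,0,0.045,0],[1,0,0,0.085,0],[1,0,0,0.12,0],[1,0,0,0.14,0]]]}}

```text
time_s: 9.82
tcp_pos: [0.5712, 0.136, 0.1767]
ee_rot: [[-0.953, -0.303, 0.005], [-0.303, 0.953, 0.002], [-0.006, 0.0, -1.0]]
wrist_force: [1.9, 0.0, -0.3]
gripper_width: 0.689
```

{"method": "play_rows", "body": {"targets": [[[1,-0.001,-0.02,0,0.11],[1,-0.003,-0.06,0,0.23],[1,-0.005,-0.1,0,0.35],[1,-0.007,-0.14,0,0.47],[1,-0.009,-0.18,0,0.59]]]}}

```text
time_s: 10.23
tcp_pos: [0.5603, -0.0423, 0.1722]
ee_rot: [[-0.627, -0.779, -0.001], [-0.779, 0.627, 0.0], [0.001, 0.001, -1.0]]
wrist_force: [1.1, 0.1, -0.6]
gripper_width: 0.689
```

{"method": "play_rows", "body": {"targets": [[[1,-0.002,-0.04,0,0.12],[1,-0.004,-0.08,0,0.24],[1,-0.006,-0.12,0,0.36],[1,-0.008,-0.16,0,0.48],[1,-0.01,-0.2,0,0.6]]]}}

```text
time_s: 10.65
tcp_pos: [0.551, -0.2334, 0.1721]
ee_rot: [[-0.105, -0.995, -0.001], [-0.995, 0.105, 0.0], [-0.0, 0.001, -1.0]]
wrist_force: [-0.6, 0.8, -0.2]
gripper_width: 0.686
```

{"method": "play_rows", "body": {"targets": [[[1,-0.002,-0.035,0,0.07],[1,-0.003,-0.07,0,0.073],[1,-0.003,-0.095,0,0.073],[1,-0.003,-0.11,0,0.073],[1,-0.003,-0.1135,0,0.073]]]}}

```text
time_s: 11.07
tcp_pos: [0.548, -0.3473, 0.1716]
ee_rot: [[-0.041, -0.999, -0.001], [-0.999, 0.041, 0.0], [-0.0, 0.001, -1.0]]
wrist_force: [0.2, 0.1, -0.8]
gripper_width: 0.687
```

{"method": "play_rows", "body": {"targets": [[[1,0,0,0,0],[1,0,0,0,0]]]}}

```text
time_s: 11.23
tcp_pos: [0.5486, -0.3442, 0.1723]
ee_rot: [[-0.037, -0.999, -0.001], [-0.999, 0.037, 0.001], [-0.001, 0.001, -1.0]]
wrist_force: [-0.2, -0.7, -1.3]
gripper_width: 0.694
```

{"method": "play_rows", "body": {"targets": [[[1,0,-0.01,0,0.038],[1,0,-0.0135,-0.02,0.038],[1,0,-0.0135,-0.05,0.038],[1,0,-0.0135,-0.08,0.038],[1,0,-0.0135,-0.095,0.038]]]}}

```text
time_s: 11.65
tcp_pos: [0.5472, -0.3558, 0.0744]
ee_rot: [[0.002, -1.0, -0.005], [-1.0, -0.002, 0.003], [-0.003, 0.005, -1.0]]
wrist_force: [-0.7, 0.3, -1.0]
gripper_width: 0.687
```

{"method": "play_rows", "body": {"targets": [[[1,0,0,-0.01,0],[1,0,0,-0.02,0],[1,0,0,-0.028,0],[1,0,0,-0.033,0],[1,0,0,-0.033,0]]]}}

```text
time_s: 12.07
tcp_pos: [0.5486, -0.3582, 0.0443]
ee_rot: [[0.001, -1.0, -0.001], [-1.0, -0.001, 0.0], [-0.0, 0.001, -1.0]]
wrist_force: [-0.3, -0.3, -0.4]
gripper_width: 0.691
```

{"method": "play_rows", "body": {"targets": [[[1,0,0,-0.0015,0],[0.15,0,0,-0.0015,0],[0.15,0,0,-0.0015,0],[0.15,0,0,-0.0015,0],[0.15,0,0,-0.0015,0]]]}}

```text
time_s: 12.48
tcp_pos: [0.549, -0.3589, 0.0439]
ee_rot: [[0.0, -1.0, 0.001], [-1.0, -0.0, -0.0], [0.0, -0.001, -1.0]]
wrist_force: [0.2, -0.6, -0.6]
gripper_width: 0.833
```

{"method": "play_rows", "body": {"targets": [[[0.15,0,0,0.01,0],[0.15,0,0,0.035,0],[0.15,0,0,0.075,0],[0,0,0.01,0.115,0],[0,0,0.04,0.14,0]]]}}

```text
time_s: 12.9
tcp_pos: [0.5501, -0.3218, 0.1886]
ee_rot: [[-0.003, -1.0, 0.007], [-1.0, 0.002, -0.005], [0.005, -0.007, -1.0]]
wrist_force: [0.4, -0.8, 0.5]
gripper_width: 0.928
```

{"method": "play_rows", "body": {"targets": [[[0,-0.015,0.036,0,0],[0,-0.03,0.074,0,0],[0,-0.045,0.112,0,0],[0,-0.055,0.15,0,0],[0,-0.061,0.18,-0.02,0]]]}}

```text
time_s: 13.32
tcp_pos: [0.489, -0.1371, 0.1679]
ee_rot: [[0.002, -1.0, 0.01], [-1.0, -0.002, -0.001], [0.001, -0.01, -1.0]]
wrist_force: [1.4, 0.6, -0.0]
gripper_width: 0.998
```

{"method": "play_rows", "body": {"targets": [[[0,0,0,0,0],[0,0,0,0,0]]]}}

```text
time_s: 13.48
tcp_pos: [0.4872, -0.1374, 0.1639]
ee_rot: [[0.004, -1.0, -0.0], [-1.0, -0.004, -0.0], [0.0, 0.0, -1.0]]
wrist_force: [1.0, 0.2, -1.0]
gripper_width: 0.995
```

```bash
python3 - <<'E'
from h import *
print(sense()["tcp_pos"])
a=capture("side")[230:384,210:440];b=capture("wrist")
cv2.imwrite("pics/p4.png",np.vstack([cv2.resize(a,(400,268)),cv2.resize(b[:],(400,300))]))
E
```

```text
[ 0.4871948  -0.13744185  0.16388067]
```

View pics/p4.png

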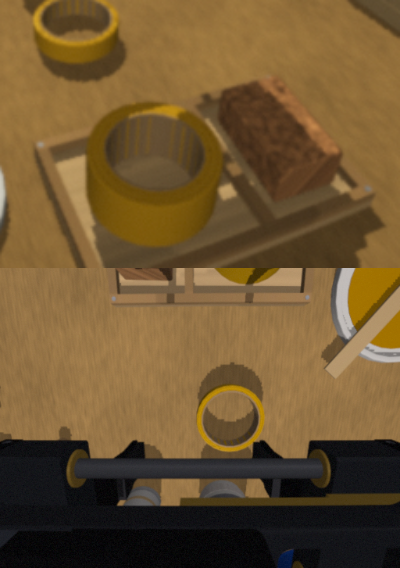

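The block lies in the oblong compartment and the wide roll in the square one. The narrow roll's rim is at (231,418) in the lower half.

```bash
python3 - <<'E'
from h import *
W=get_calibration("wrist")
for p in((231,150),(197,150),(265,150),(231,117),(231,183)):print(np.round(at(W,np.array(p)*1.28,.025),4))
E
```

```text
[ 0.4454 -0.1376]
[ 0.4916 -0.1375]
[ 0.3992 -0.1376]
[ 0.4471 -0.182 ]
[ 0.4435 -0.0895]
```

{"method": "play_rows", "body": {"targets": [[[0,0.001,0,-0.03,0],[0,0.001,0,-0.065,0],[0,0.001,0,-0.095,0],[0,0.001,0,-0.11,0],[0,0.001,0,-0.11,0]]]}}

```text
time_s: 14.0
tcp_pos: [0.4869, -0.1399, 0.0503]
ee_rot: [[-0.002, -1.0, -0.007], [-1.0, 0.002, -0.0], [0.0, 0.007, -1.0]]
wrist_force: [-0.3, 0.1, -0.5]
gripper_width: 0.999
```

{"method": "play_rows", "body": {"targets": [[[0,0,0,-0.012,0],[0,0,0,-0.02,0],[0,0,0,-0.0245,0],[0.3,0,0,-0.0245,0],[1,0,0,-0.0245,0]]]}}

```text
time_s: 14.42
tcp_pos: [0.4893, -0.139, 0.0294]
ee_rot: [[0.0, -1.0, 0.001], [-1.0, -0.0, -0.0], [0.0, -0.001, -1.0]]
wrist_force: [0.1, -0.1, 0.6]
gripper_width: 0.918
```

{"method": "play_rows", "body": {"targets": [[[1,0,0,0,0],[1,0,0,0,0],[1,0,0,0,0],[1,0,0,0,0],[1,0,0,0,0]]]}}

```text
time_s: 14.83
tcp_pos: [0.4888, -0.1386, 0.029]
ee_rot: [[0.001, -1.0, 0.0], [-1.0, -0.001, 0.0], [-0.0, -0.0, -1.0]]
wrist_force: [0.6, -0.1, -0.3]
gripper_width: 0.554
```

{"method": "play_rows", "body": {"targets": [[[1,0,0,0,0],[1,0,0,0,0],[1,0,0,0,0],[1,0,0,0,0],[1,0,0,0,0]]]}}

```text
time_s: 15.25
tcp_pos: [0.4887, -0.1387, 0.0288]
ee_rot: [[0.0, -1.0, -0.0], [-1.0, -0.0, -0.0], [0.0, 0.0, -1.0]]
wrist_force: [0.8, 0.2, 0.2]
gripper_width: 0.174
```

{"method": "play_rows", "body": {"targets": [[[1,0,0,0,0],[1,0,0,0,0],[1,0,0,0,0],[1,0,0,0,0],[1,0,0,0,0]]]}}

```text
time_s: 15.67
tcp_pos: [0.4886, -0.1387, 0.0288]
ee_rot: [[0.0, -1.0, -0.0], [-1.0, -0.0, 0.0], [-0.0, 0.0, -1.0]]
wrist_force: [-0.4, 0.5, -0.1]
gripper_width: 0.093
```

{"method": "play_rows", "body": {"targets": [[[1,0,0,0.015,0],[1,0,0,0.045,0],[1,0,0,0.085,0],[1,0,0,0.12,0],[1,0,0.01,0.15,0]]]}}

```text
time_s: 16.08
tcp_pos: [0.489, -0.1294, 0.1813]
ee_rot: [[-0.001, -1.0, 0.002], [-1.0, 0.001, -0.0], [0.0, -0.002, -1.0]]
wrist_force: [1.1, 0.3, -0.7]
gripper_width: 0.089
```

{"method": "play_rows", "body": {"targets": [[[1,0,0.035,0.01,0],[1,0,0.075,0.01,0],[1,0,0.115,0.01,0],[1,0,0.155,0.01,0],[1,0,0.195,0.01,0]]]}}

```text
time_s: 16.5
tcp_pos: [0.4882, 0.068, 0.1891]
ee_rot: [[0.0, -1.0, 0.001], [-1.0, -0.0, 0.0], [-0.0, -0.001, -1.0]]
wrist_force: [0.9, 0.7, -1.2]
gripper_width: 0.093
```

{"method": "play_rows", "body": {"targets": [[[1,-0.004,0.04,0,0],[1,-0.008,0.08,0,0],[1,-0.012,0.12,0,0],[1,-0.016,0.16,0,0],[1,-0.02,0.195,0,0]]]}}

```text
time_s: 16.92
tcp_pos: [0.468, 0.2637, 0.1888]
ee_rot: [[0.001, -1.0, 0.0], [-1.0, -0.001, 0.0], [-0.0, -0.0, -1.0]]
wrist_force: [0.3, -0.3, -1.6]
gripper_width: 0.094
```

{"method": "play_rows", "body": {"targets": [[[1,0,0.03,0,0],[1,0,0.045,0,0],[1,0,0.05,0,0],[1,0,0.05,0,0],[1,0,0.05,0,0]]]}}

```text
time_s: 17.33
tcp_pos: [0.4685, 0.3102, 0.1884]
ee_rot: [[-0.0, -1.0, -0.001], [-1.0, 0.0, -0.001], [0.001, 0.001, -1.0]]
wrist_force: [0.0, -0.3, -0.2]
gripper_width: 0.095
```

```bash
python3 - <<'E'
from h import *
print(sense()["tcp_pos"],sense()["gripper_width"])
cv2.imwrite("pics/p5.png",np.hstack([cv2.resize(capture("scene")[40:232,180:436],(400,300)),cv2.resize(capture("side")[80:272,100:356],(400,300))]))
E
```

```text
[0.46845005 0.31020649 0.18842397] 0.09532897265134134
```

View pics/p5.png

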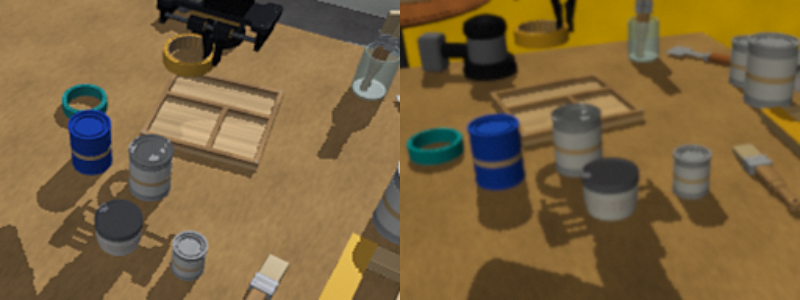

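The tray is clear and the roll is held above it (roll at (188,55), tray nails roughly (180,75)–(280,95)).

{"method": "play_rows", "body": {"targets": [[[1,0,0.003,-0.02,0],[1,0,0.003,-0.055,0],[1,0,0.003,-0.09,0],[1,0,0.003,-0.11,0],[1,0,0.003,-0.115,0]]]}}

```text
time_s: 17.85
tcp_pos: [0.4669, 0.3109, 0.0701]
ee_rot: [[-0.002, -1.0, -0.006], [-1.0, 0.002, -0.006], [0.006, 0.006, -1.0]]
wrist_force: [0.3, -0.2, -0.4]
gripper_width: 0.091
```

{"method": "play_rows", "body": {"targets": [[[1,0,0,-0.008,0],[1,0,0,-0.016,0],[1,0,0,-0.022,0],[1,0,0,-0.022,0],[1,0,0,-0.022,0]]]}}

```text
time_s: 18.27
tcp_pos: [0.469, 0.3145, 0.0524]
ee_rot: [[0.0, -1.0, 0.001], [-1.0, -0.0, 0.001], [-0.001, -0.001, -1.0]]
wrist_force: [-0.3, 0.4, -0.6]
gripper_width: 0.091
```

```bash
python3 - <<'E'
from h import *
print(sense()["tcp_pos"],sense()["gripper_width"])
cv2.imwrite("pics/p6.png",np.hstack([cv2.resize(capture("scene")[50:170,240:400],(400,300)),cv2.resize(capture("side")[110:206,140:268],(400,300))]))
E
```

```text
[0.46902721 0.31453375 0.05237633] 0.0907503138363972
```

View pics/p6.png

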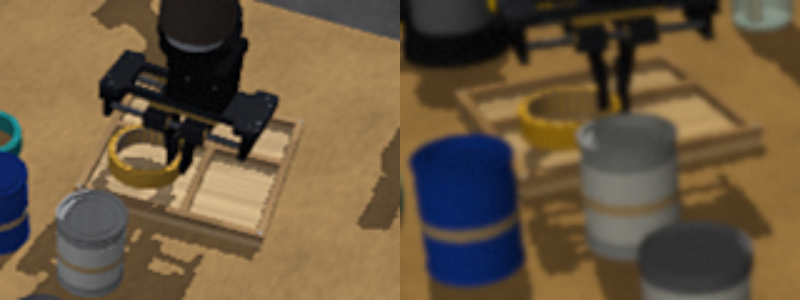

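The roll hovers inside the square compartment (left half at (145,160)).

{"method": "play_rows", "body": {"targets": [[[1,0,-0.001,-0.007,0],[1,0,-0.001,-0.011,0],[1,0,-0.001,-0.0135,0],[1,0,-0.001,-0.0135,0],[0.6,0,-0.001,-0.0135,0]]]}}

```text
time_s: 18.78
tcp_pos: [0.4686, 0.3133, 0.0381]
ee_rot: [[0.001, -1.0, -0.0], [-1.0, -0.001, -0.0], [0.0, 0.0, -1.0]]
wrist_force: [0.5, -0.2, 0.7]
gripper_width: 0.118
```

{"method": "play_rows", "body": {"targets": [[[0.6,0,0,0,0],[0.6,0,0,0,0],[0.6,0,0,0,0],[0.6,0,0,0,0],[0.6,0,0,0,0]]]}}

```text
time_s: 19.2
tcp_pos: [0.4687, 0.3134, 0.0383]
ee_rot: [[0.0, -1.0, 0.0], [-1.0, -0.0, 0.0], [-0.0, -0.0, -1.0]]
wrist_force: [0.5, -0.2, 0.2]
gripper_width: 0.378
```

{"method": "play_rows", "body": {"targets": [[[0.6,0,0,0.015,0],[0.6,0,0,0.045,0],[0.3,0,0,0.085,0],[0,0,-0.01,0.12,0],[0,0,-0.03,0.15,0]]]}}

```text
time_s: 19.62
tcp_pos: [0.4694, 0.2847, 0.191]
ee_rot: [[0.003, -1.0, 0.003], [-1.0, -0.003, 0.002], [-0.002, -0.003, -1.0]]
wrist_force: [-0.3, 0.3, -0.1]
gripper_width: 0.544
```

{"method": "play_rows", "body": {"targets": [[[0,0.01,-0.037,0,0],[0,0.02,-0.075,0,0],[0,0.03,-0.113,0,0],[0,0.045,-0.15,0,0],[0,0.06,-0.185,0,0]]]}}

```text
time_s: 20.03
tcp_pos: [0.5286, 0.0964, 0.1888]
ee_rot: [[0.001, -1.0, 0.001], [-1.0, -0.001, 0.0], [-0.0, -0.001, -1.0]]
wrist_force: [1.0, 0.6, 0.2]
gripper_width: 0.921
```

{"method": "play_rows", "body": {"targets": [[[0,0.02,-0.035,0,0],[0,0.035,-0.065,0,0],[0,0.048,-0.085,0,0],[0,0.048,-0.09,0,0],[0,0.048,-0.09,0,0]]]}}

```text
time_s: 20.45
tcp_pos: [0.5766, 0.0068, 0.1878]
ee_rot: [[-0.003, -1.0, -0.001], [-1.0, 0.003, -0.0], [0.0, 0.001, -1.0]]
wrist_force: [-0.4, 0.2, 0.4]
gripper_width: 0.999
```

```bash
python3 - <<'E'
from h import *
print(sense()["tcp_pos"],sense()["gripper_width"])
cv2.imwrite("pics/p7.png",cv2.resize(capture("scene")[60:204,230:422],(800,600),interpolation=cv2.INTER_CUBIC))
E
```

```text
[0.57663282 0.00679442 0.1878394 ] 0.9987347980376793
```

View pics/p7.png

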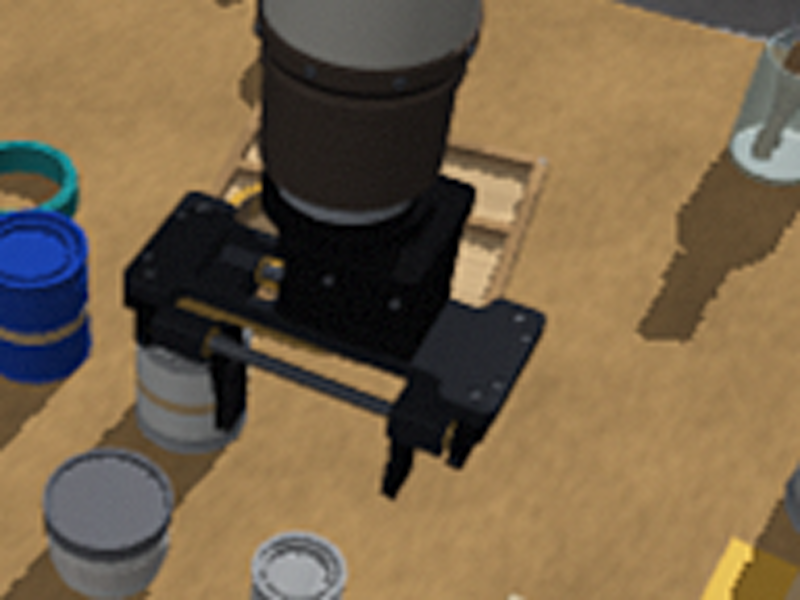

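The gripper hides three_tray here, so I will check the roll on the next visit. The tin's lid is at (298,575) and the gripper is directly above it.

{"method": "play_rows", "body": {"targets": [[[0,0.001,0.001,-0.025,0],[0,0.001,0.001,-0.06,0],[0,0.001,0.001,-0.095,0],[0,0.001,0.001,-0.11,0],[0,0.001,0.001,-0.11,0]]]}}

```text
time_s: 20.92
tcp_pos: [0.5741, 0.0102, 0.0743]
ee_rot: [[0.002, -1.0, -0.009], [-1.0, -0.002, -0.002], [0.002, 0.009, -1.0]]
wrist_force: [0.4, 0.4, 0.2]
gripper_width: 1.001
```

{"method": "play_rows", "body": {"targets": [[[0,0,0,-0.015,0],[0,0,0,-0.03,0],[0,0,0,-0.04,0],[0,0,0,-0.04,0],[0.5,0,0,-0.04,0]]]}}

```text
time_s: 21.33
tcp_pos: [0.578, 0.01, 0.039]
ee_rot: [[0.002, -1.0, 0.001], [-1.0, -0.002, -0.0], [0.0, -0.001, -1.0]]
wrist_force: [0.1, -0.8, 0.5]
gripper_width: 0.976
```

{"method": "play_rows", "body": {"targets": [[[1,0,0,0,0],[1,0,0,0,0],[1,0,0,0,0],[1,0,0,0,0],[1,0,0,0,0]]]}}

```text
time_s: 21.75
tcp_pos: [0.5779, 0.0093, 0.0388]
ee_rot: [[0.0, -1.0, 0.001], [-1.0, -0.0, 0.0], [-0.0, -0.001, -1.0]]
wrist_force: [-0.5, 0.8, 1.5]
gripper_width: 0.639
```

{"method": "play_rows", "body": {"targets": [[[1,0,0,0,0],[1,0,0,0,0],[1,0,0,0,0],[1,0,0,0,0],[1,0,0,0,0]]]}}

```text
time_s: 22.17
tcp_pos: [0.5778, 0.0093, 0.0387]
ee_rot: [[0.001, -1.0, 0.0], [-1.0, -0.001, -0.0], [0.0, -0.0, -1.0]]
wrist_force: [-1.3, 0.0, 5.2]
gripper_width: 0.633
```

{"method": "play_rows", "body": {"targets": [[[1,0,0,0.015,0],[1,0,0,0.045,0],[1,0,0,0.085,0],[1,0,0.005,0.12,0],[1,0,0.015,0.15,0]]]}}

```text
time_s: 22.58
tcp_pos: [0.5775, 0.0238, 0.1897]
ee_rot: [[-0.001, -1.0, 0.0], [-1.0, 0.001, 0.0], [-0.0, -0.0, -1.0]]
wrist_force: [0.3, -0.7, -2.0]
gripper_width: 0.635
```

{"method": "play_rows", "body": {"targets": [[[1,-0.005,0.037,0,0.05],[1,-0.01,0.075,0,0.1],[1,-0.015,0.115,0,0.14],[1,-0.02,0.155,0,0.14],[1,-0.025,0.195,0,0.14]]]}}

```text
time_s: 23.0
tcp_pos: [0.5515, 0.2207, 0.1871]
ee_rot: [[0.139, -0.99, -0.002], [-0.99, -0.139, -0.0], [0.0, 0.002, -1.0]]
wrist_force: [0.8, -0.1, -1.7]
gripper_width: 0.636
```

{"method": "play_rows", "body": {"targets": [[[1,-0.005,0.038,0,0],[1,-0.01,0.07,0,0],[1,-0.014,0.095,0,0],[1,-0.016,0.11,0,0],[1,-0.016,0.11,0,0]]]}}

```text
time_s: 23.42
tcp_pos: [0.5358, 0.332, 0.1867]
ee_rot: [[0.143, -0.99, -0.001], [-0.99, -0.143, -0.0], [0.0, 0.001, -1.0]]
wrist_force: [0.3, -0.3, -1.5]
gripper_width: 0.635
```

```bash
python3 - <<'E'
from h import *
print(sense()["tcp_pos"],sense()["gripper_width"])
cv2.imwrite("pics/p8.png",cv2.resize(capture("scene")[60:180,240:400],(800,600),interpolation=cv2.INTER_CUBIC))
E
```

```text
[0.53580742 0.33202705 0.18669428] 0.635368765485481
```

View pics/p8.png

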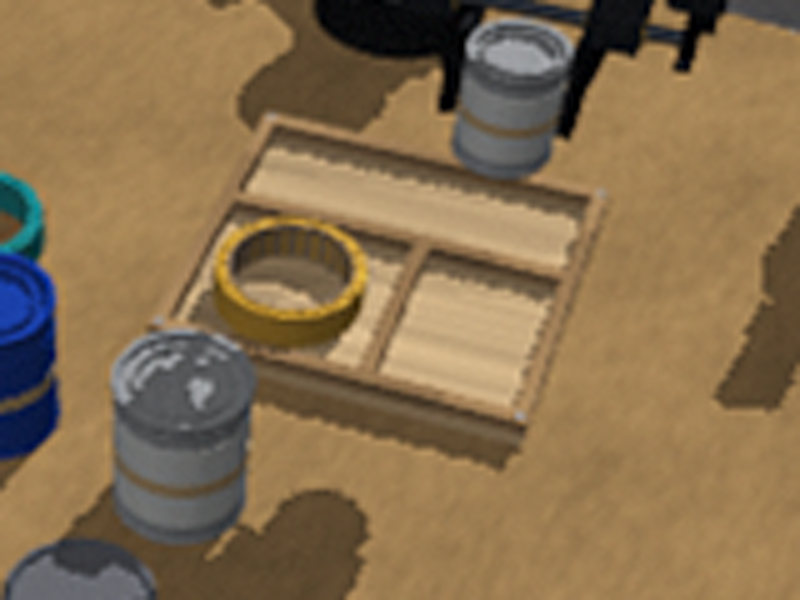

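```bash
python3 - <<'E'
from h import *
S=get_calibration("scene");g=lambda p,z:at(S,np.array(p)/5+[240,60],z)
q=np.array([g(p,.019) for p in [(270,118),(600,193),(519,415),(157,322)]])
L=np.array([(-.112,.107),(.112,.107),(.112,-.107),(-.112,-.107)])
M=cv2.estimateAffinePartial2D(L,q)[0];s=np.hypot(M[0,0],M[1,0]);a=np.arctan2(M[1,0],M[0,0]);c=M[:,2]
print("tray",c,np.degrees(a),s);R=np.array([[np.cos(a),-np.sin(a)],[np.sin(a),np.cos(a)]])
for z in(.030,.034,.038):
    r=g((291,268),z);print("roll local",z,(r-c)@R)
print("targets tin",c+R@[.065,-.042],"brush",c+R@[0,.065],"cheek: tin lid",g((520,55),.1867-.0387+.062))
E
```

```text
tray [0.46871743 0.36235417] 7.42168114552021 0.998198648965175
roll local 0.03 [-0.04816192 -0.04429222]
roll local 0.034 [-0.04700679 -0.04878115]
roll local 0.038 [-0.04585166 -0.05327009]
targets tin [0.53859805 0.32910214] brush [0.46032132 0.42680962] cheek: tin lid [0.53808968 0.32555019]
```

The narrow roll sits in the square compartment at (291,268), 7 mm off centre, which is within its clearance. The tin is held upright above. Refitting the nails puts three_tray at (0.469,0.362), yaw 7.4°.

{"method": "play_rows", "body": {"targets": [[[1,0.0025,-0.003,-0.02,0],[1,0.0025,-0.003,-0.055,0],[1,0.0025,-0.003,-0.09,0],[1,0.0025,-0.003,-0.105,0],[1,0.0025,-0.003,-0.105,0]]]}}

```text
time_s: 23.88
tcp_pos: [0.5367, 0.3223, 0.078]
ee_rot: [[0.137, -0.991, -0.009], [-0.991, -0.137, -0.007], [0.006, 0.01, -1.0]]
wrist_force: [-1.3, -0.1, -2.6]
gripper_width: 0.631
```

{"method": "play_rows", "body": {"targets": [[[1,0,0,-0.008,0],[1,0,0,-0.016,0],[1,0,0,-0.022,0],[1,0,0,-0.026,0],[1,0,0,-0.026,0]]]}}

```text
time_s: 24.3
tcp_pos: [0.539, 0.3261, 0.0569]
ee_rot: [[0.14, -0.99, -0.001], [-0.99, -0.14, -0.0], [0.0, 0.001, -1.0]]
wrist_force: [0.5, -0.3, -1.7]
gripper_width: 0.637
```

{"method": "play_rows", "body": {"targets": [[[1,0,0.001,-0.005,0],[1,0,0.001,-0.0085,0],[1,0,0.001,-0.0085,0],[0.24,0,0.001,-0.0085,0],[0.24,0,0.001,-0.0085,0]]]}}

```text
time_s: 24.72
tcp_pos: [0.5397, 0.3277, 0.0494]
ee_rot: [[0.141, -0.99, 0.001], [-0.99, -0.141, 0.001], [-0.001, -0.001, -1.0]]
wrist_force: [0.2, 0.2, 0.6]
gripper_width: 0.711
```

{"method": "play_rows", "body": {"targets": [[[0.24,0,0,0,0],[0.24,0,0,0,0],[0.24,0,0,0.01,0],[0.24,0,0,0.035,0],[0.24,0,0,0.07,0]]]}}

```text
time_s: 25.13
tcp_pos: [0.5378, 0.326, 0.1174]
ee_rot: [[0.14, -0.99, -0.005], [-0.99, -0.14, -0.004], [0.004, 0.005, -1.0]]
wrist_force: [1.7, 1.1, -0.6]
gripper_width: 0.759
```

{"method": "play_rows", "body": {"targets": [[[0,0,-0.005,0.035,0],[0,0.01,-0.025,0.06,0],[0,0.025,-0.06,0.07,-0.06],[0,0.04,-0.095,0.07,-0.12],[0,0.055,-0.13,0.07,-0.18]]]}}

```text
time_s: 25.55
tcp_pos: [0.595, 0.1966, 0.1917]
ee_rot: [[-0.041, -0.999, 0.004], [-0.999, 0.041, 0.002], [-0.002, -0.004, -1.0]]
wrist_force: [-0.3, 0.3, -0.9]
gripper_width: 0.984
```

{"method": "play_rows", "body": {"targets": [[[0.2,0.016,-0.035,0,-0.04],[0.4,0.032,-0.07,0,-0.04],[0.4,0.048,-0.105,0,-0.04],[0.4,0.064,-0.14,0,-0.04],[0.4,0.08,-0.17,0,-0.04]]]}}

```text
time_s: 25.97
tcp_pos: [0.6747, 0.0249, 0.1902]
ee_rot: [[-0.08, -0.997, 0.001], [-0.997, 0.08, 0.0], [-0.0, -0.001, -1.0]]
wrist_force: [0.8, 0.3, -0.7]
gripper_width: 0.705
```

{"method": "play_rows", "body": {"targets": [[[0.4,0.015,-0.023,0,0],[0.4,0.025,-0.036,0,0],[0.4,0.025,-0.036,0,0],[0.4,0.025,-0.036,0,0]]]}}

```text
time_s: 26.3
tcp_pos: [0.6993, -0.0097, 0.1892]
ee_rot: [[-0.081, -0.997, 0.0], [-0.997, 0.081, 0.0], [-0.0, -0.0, -1.0]]
wrist_force: [-0.7, 0.4, 0.2]
gripper_width: 0.605
```

```bash
python3 - <<'E'
from h import *
s=sense();print(s["tcp_pos"],s["gripper_width"],np.round(s["ee_rot"],3).tolist())
cv2.imwrite("pics/p9.png",np.hstack([cv2.resize(capture("side")[110:254,140:332],(400,300)),cv2.resize(capture("wrist"),(400,300))]))
E
```

```text
[ 0.69934174 -0.00970959  0.18917886] 0.6052430923574951 [[-0.081, -0.997, 0.0], [-0.997, 0.081, 0.0], [-0.0, -0.0, -1.0]]
```

View pics/p9.png

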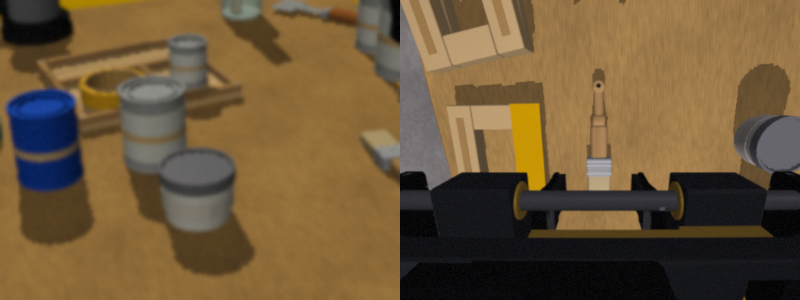

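The side view shows the tin standing upright at (188,60) in three_tray beside the roll. The wrist view shows the brush aligned with the jaws, tail (199,85) and ferrule (198,165).

```bash
python3 - <<'E'
from h import *
W=get_calibration("wrist")
for n,p,z in(("tail",(199,84),.012),("handle",(199,135),.018),("ferrule",(198,166),.018)):print(n,np.round(at(W,np.array(p)*1.28,z),4))
E
```

```text
tail [ 0.6919 -0.094 ]
handle [ 0.6977 -0.0215]
ferrule [0.703  0.0265]
```

{"method": "play_rows", "body": {"targets": [[[0.4,0,0,-0.03,0],[0.4,0,0,-0.065,0],[0.4,0,0,-0.1,0],[0.4,0,0,-0.125,0],[0.4,0,0,-0.13,0]]]}}

```text
time_s: 26.82
tcp_pos: [0.6952, -0.0076, 0.0536]
ee_rot: [[-0.079, -0.997, -0.01], [-0.997, 0.079, -0.001], [0.002, 0.01, -1.0]]
wrist_force: [-0.8, -0.2, -1.2]
gripper_width: 0.6
```

{"method": "play_rows", "body": {"targets": [[[0.4,0,0,-0.015,0],[0.4,0,0,-0.028,0],[0.4,0,0,-0.036,0],[0.4,0,0,-0.036,0],[0.4,0,0,-0.036,0]]]}}

```text
time_s: 27.23
tcp_pos: [0.6994, -0.0084, 0.0233]
ee_rot: [[-0.079, -0.997, 0.0], [-0.997, 0.079, -0.0], [0.0, -0.0, -1.0]]
wrist_force: [0.8, 0.6, 0.4]
gripper_width: 0.602
```

{"method": "play_rows", "body": {"targets": [[[1,0,0,0,0],[1,0,0,0,0],[1,0,0,0,0],[1,0,0,0,0],[1,0,0,0,0]]]}}

```text
time_s: 27.65
tcp_pos: [0.6994, -0.0087, 0.0233]
ee_rot: [[-0.08, -0.997, 0.001], [-0.997, 0.08, 0.0], [-0.0, -0.001, -1.0]]
wrist_force: [-1.9, -0.7, -0.1]
gripper_width: 0.304
```

{"method": "play_rows", "body": {"targets": [[[1,0,0,0,0],[1,0,0,0,0],[1,0,0,0,0],[1,0,0,0.01,0],[1,0,0,0.03,0]]]}}

```text
time_s: 28.07
tcp_pos: [0.697, -0.0089, 0.0502]
ee_rot: [[-0.08, -0.997, -0.007], [-0.997, 0.08, -0.001], [0.001, 0.007, -1.0]]
wrist_force: [0.4, 0.9, -1.0]
gripper_width: 0.299
```

{"method": "play_rows", "body": {"targets": [[[1,0,0,0.03,0],[1,0,0,0.07,0],[1,0,0,0.1,0],[1,-0.005,0.01,0.13,-0.08],[1,-0.015,0.03,0.15,-0.18]]]}}

```text
time_s: 28.48
tcp_pos: [0.6856, 0.0198, 0.2069]
ee_rot: [[-0.263, -0.965, 0.005], [-0.965, 0.263, 0.0], [-0.001, -0.005, -1.0]]
wrist_force: [1.1, 0.6, 0.4]
gripper_width: 0.293
```

{"method": "play_rows", "body": {"targets": [[[1,-0.018,0.032,0,-0.12],[1,-0.037,0.066,0,-0.24],[1,-0.056,0.1,0,-0.36],[1,-0.075,0.134,0,-0.48],[1,-0.094,0.168,0,-0.6]]]}}

```text
time_s: 28.9
tcp_pos: [0.5891, 0.1903, 0.2034]
ee_rot: [[-0.761, -0.649, 0.0], [-0.649, 0.761, 0.0], [-0.001, 0.0, -1.0]]
wrist_force: [0.6, -0.0, -0.8]
gripper_width: 0.293
```

{"method": "play_rows", "body": {"targets": [[[1,-0.018,0.032,0,-0.12],[1,-0.036,0.064,0,-0.24],[1,-0.054,0.096,0,-0.36],[1,-0.072,0.128,0,-0.48],[1,-0.09,0.16,0,-0.58]]]}}

```text
time_s: 29.32
tcp_pos: [0.4991, 0.3504, 0.2035]
ee_rot: [[-0.992, -0.126, 0.0], [-0.126, 0.992, 0.001], [-0.0, 0.0, -1.0]]
wrist_force: [0.4, -0.4, -0.8]
gripper_width: 0.296
```

{"method": "play_rows", "body": {"targets": [[[1,-0.018,0.03,0,0],[1,-0.033,0.053,0,0],[1,-0.043,0.07,0,0],[1,-0.045,0.076,0,0],[1,-0.045,0.076,0,0]]]}}

```text
time_s: 29.73
tcp_pos: [0.4546, 0.4264, 0.203]
ee_rot: [[-0.991, -0.134, 0.0], [-0.134, 0.991, 0.0], [-0.0, 0.0, -1.0]]
wrist_force: [0.4, -0.8, -0.4]
gripper_width: 0.294
```

{"method": "play_rows", "body": {"targets": [[[1,0,0,0,0],[1,0,0,0,0]]]}}

```text
time_s: 29.9
tcp_pos: [0.4558, 0.424, 0.2029]
ee_rot: [[-0.991, -0.131, -0.0], [-0.131, 0.991, -0.0], [0.0, -0.0, -1.0]]
wrist_force: [-0.1, 1.2, -1.2]
gripper_width: 0.296
```

```bash
python3 - <<'E'
from h import *
s=sense();print(s["tcp_pos"],s["gripper_width"],np.round(s["ee_rot"],3).tolist(),s["joints"])
cv2.imwrite("pics/p10.png",np.hstack([cv2.resize(capture("scene")[30:174,240:432],(400,300)),cv2.resize(capture("wrist"),(400,300))]))
E
```

```text
[0.45583085 0.42404916 0.2028554 ] 0.2959686404518613 [[-0.991, -0.131, -0.0], [-0.131, 0.991, -0.0], [0.0, -0.0, -1.0]] [ 5.78053852e+01  2.33332633e+01 -2.98223016e+00  2.59788152e-03
 -6.37085624e+01 -1.40298589e+02]
```

View pics/p10.png

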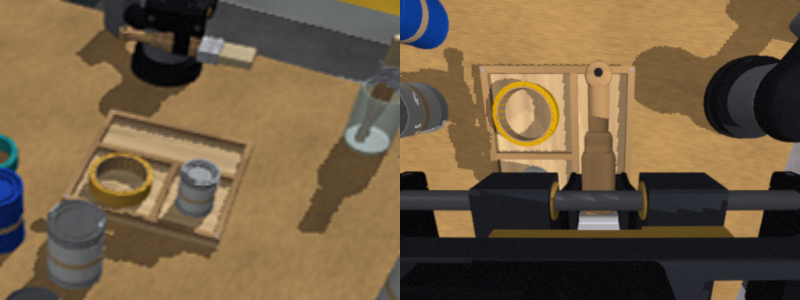

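The scene half shows the roll and the upright tin in their compartments. In the wrist half the brush is held along the long compartment, tail (598,73), divider (574,130), outer batten (629,130).

```bash
python3 - <<'E'
from h import *
W=get_calibration("wrist")
for n,p,z in(("div",(174,130),.019),("out",(229,130),.019),("endbat mid",(204,68),.019),("tail tip end",(198,62),.189),("neck",(198,130),.19)):print(n,np.round(at(W,np.array(p)*1.28,z),4))
a=np.radians(7.4);R=np.array([[np.cos(a),-np.sin(a)],[np.sin(a),np.cos(a)]]);c=np.array([.4687,.3624])
for l in((-.06,.023),(-.06,.107),(-.112,.065)):print(l,c+R@l)
E
```

```text
div [0.4424 0.3848]
out [0.4315 0.4685]
endbat mid [0.3479 0.4183]
tail tip end [0.3657 0.4123]
neck [0.4122 0.4183]
(-0.06, 0.023) [0.40623743 0.3774807 ]
(-0.06, 0.107) [0.3954186  0.46078108]
(-0.112, 0.065) [0.34926112 0.41243352]
```

{"method": "play_rows", "body": {"targets": [[[1,0,0.004,-0.02,0],[1,0,0.004,-0.055,0],[1,0,0.004,-0.09,0],[1,0,0.004,-0.12,0],[1,0,0.004,-0.135,0]]]}}

```text
time_s: 30.42
tcp_pos: [0.4544, 0.4261, 0.0637]
ee_rot: [[-0.992, -0.129, -0.004], [-0.129, 0.992, -0.005], [0.005, -0.005, -1.0]]
wrist_force: [0.4, -0.4, -1.3]
gripper_width: 0.296
```

{"method": "play_rows", "body": {"targets": [[[1,0,0,-0.008,0],[1,0,0,-0.016,0],[1,0,0,-0.02,0],[1,0,0,-0.02,0],[1,0,0,-0.02,0]]]}}

```text
time_s: 30.83
tcp_pos: [0.4559, 0.4296, 0.0489]
ee_rot: [[-0.991, -0.132, 0.001], [-0.132, 0.991, 0.002], [-0.001, 0.001, -1.0]]
wrist_force: [-0.4, 0.2, -0.7]
gripper_width: 0.292
```

{"method": "play_rows", "body": {"targets": [[[1,0,-0.0005,-0.006,0],[1,0,-0.0005,-0.012,0],[1,0,-0.0005,-0.0155,0],[1,0,-0.0005,-0.016,0],[1,0,-0.0005,-0.016,0]]]}}

```text
time_s: 31.25
tcp_pos: [0.4552, 0.4285, 0.0321]
ee_rot: [[-0.991, -0.132, -0.0], [-0.132, 0.991, -0.0], [0.0, -0.0, -1.0]]
wrist_force: [-1.0, -0.2, 2.8]
gripper_width: 0.293
```

{"method": "play_rows", "body": {"targets": [[[0.64,0,0,0,0],[0.64,0,0,0,0],[0.64,0,0,0,0],[0.64,0,0,0,0],[0.64,0,0,0,0]]]}}

```text
time_s: 31.67
tcp_pos: [0.4554, 0.4286, 0.0316]
ee_rot: [[-0.991, -0.132, -0.0], [-0.132, 0.991, -0.0], [0.0, -0.0, -1.0]]
wrist_force: [0.5, 0.8, 0.6]
gripper_width: 0.36
```

{"method": "play_rows", "body": {"targets": [[[0.64,0,0,0.01,0],[0.64,0,0,0.03,0],[0.64,0,0,0.065,0],[0.64,0,0,0.105,0],[0.64,0,0,0.145,0]]]}}

```text
time_s: 32.08
tcp_pos: [0.4551, 0.4281, 0.1787]
ee_rot: [[-0.991, -0.132, -0.0], [-0.132, 0.991, -0.001], [0.0, -0.001, -1.0]]
wrist_force: [0.1, -0.0, -0.2]
gripper_width: 0.36
```

{"method": "play_rows", "body": {"targets": [[[0.64,0.03,-0.02,0.01,0],[0.64,0.06,-0.04,0.02,0],[0.64,0.095,-0.06,0.02,0],[0.64,0.13,-0.08,0.02,0],[0.64,0.165,-0.1,0.02,0]]]}}

```text
time_s: 32.5
tcp_pos: [0.6216, 0.3276, 0.1985]
ee_rot: [[-0.991, -0.132, 0.001], [-0.132, 0.991, 0.001], [-0.001, 0.001, -1.0]]
wrist_force: [-0.0, 1.2, -0.8]
gripper_width: 0.363
```

{"method": "play_rows", "body": {"targets": [[[0.64,0.02,-0.03,0,0],[0.64,0.04,-0.06,0,0],[0.64,0.06,-0.09,0,0],[0.64,0.07,-0.12,0,0],[0.64,0.07,-0.12,0,0]]]}}

```text
time_s: 32.92
tcp_pos: [0.6922, 0.2027, 0.1972]
ee_rot: [[-0.992, -0.126, -0.0], [-0.126, 0.992, -0.001], [0.0, -0.001, -1.0]]
wrist_force: [-0.6, -0.3, -0.2]
gripper_width: 0.357
```

```bash
python3 - <<'E'
from h import *
s=sense();print(s["time_s"],s["tcp_pos"],s["wrist_force"])
a=cv2.resize(capture("scene"),(512,384));b=cv2.resize(capture("side")[96:288,120:376],(288,216));
a2=cv2.resize(capture("side")[256:384,210:440],(288,168))
cv2.imwrite("pics/p11.png",np.hstack([a,np.vstack([b,a2])]))
cv2.imwrite("pics/w11.png",cv2.resize(capture("wrist"),(800,600)))
E
```

```text
32.9167 [0.69215531 0.20273605 0.19720286] [-0.56542014 -0.30531262 -0.19316873]
```

View pics/p11.png

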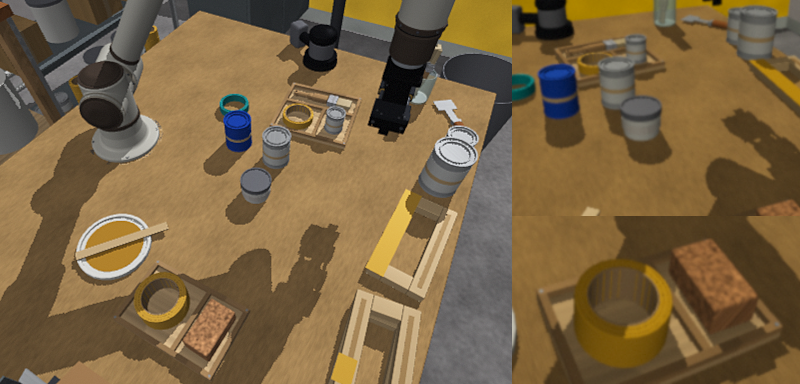

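All five pieces are in their compartments: three_tray at (315,117), two_tray at (185,320). The big tin and the tub have not moved. I'll take one closer look at the brush before handing in.

```bash
python3 - <<'E'
from h import *
cv2.imwrite("pics/p12.png",cv2.resize(capture("scene")[75:159,265:377],(800,600),interpolation=cv2.INTER_CUBIC))
E
```

```text
(no output)
```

View pics/p12.png

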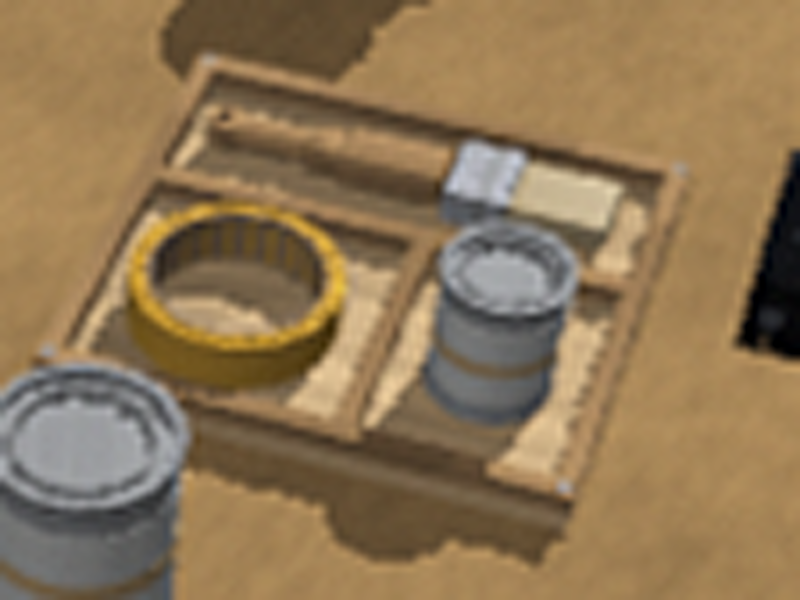

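The brush lies flat in the long compartment, from (215,120) to (620,195), with gaps at both ends. The roll at (237,290) and the tin at (500,320) sit on the floor within the battens. Handing in.

```bash
python3 -c "
from station import *
print(finish_job())"
```

```text
the job is handed in; nothing more can be done
None
```

Both kits are made up and the job is handed in at about 33 s of the 136 s allowed. I placed the pieces in the order asked: wide roll and sanding block into the two-compartment tray, then narrow roll, small tin and brush into the three-compartment tray.

**Last checks:** the final scene and side pictures show all five pieces in their own compartments and flat, with the tin upright and both trays flat on the table. The big tin and the tub stand where they were, and I never went near the turquoise roll or the blue tin. The gripper is clear, and the wrist force readings never went above about 5 N.

**Small disagreements:** the cameras differed by 3 to 5 mm on where the three-compartment tray lies. The side camera also read up to about 2 cm low in y on some points. The narrow roll lies about 7 mm off its compartment's centre, which is inside its clearance. I viewed 16 pictures, two over the budget of 14.

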